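Set the carving turntable's brake rod to its middle click and bring the duck's beak round

TASK

The brake rod at the front of the carving turntable has been left short of where it should be, so the brake is on. Set the rod in the middle one of its three clicks, where the table runs free, then turn the duck blank until its beak points straight out over the rod's knob, and leave it so, running free and let go. Do not disturb the mallet, tin, pencil and dividers beside it.

Things in the scene. Friction and masses are not known exactly. Their poses are not given: they have to be found in the camera images.
- knob_centre (a point): Centre of the black knob on the end of the brake rod: a lying cylinder 25 mm in diameter, 28 mm long, with a locknut behind it, on a 10 mm steel rod 30 mm above the bench. Its x axis points along the rod, in towards the spindle; -x is the way to pull; z up. The knob is screwed along the rod's threaded end by an unknown amount, so its place does not tell where the clicks are: they must be felt.
- bush_face (a point): Centre of the outer face of the round bush (25 mm in diameter, 30 mm above the bench, 92 mm from the spindle axis) from which the rod comes; axes as the knob's. The rod slides straight in and out and has three clicks 22 mm apart: inner = firm brake, middle = table free, outer = light drag. Firm stops lie about 0.5 mm past the inner and outer clicks. The knob's centre is 28 to 96 mm out from here.
- turntable_base: Grey iron base bolted to the bench, 170 mm in diameter, 46 mm high; origin on the spindle axis at bench height, -x towards the knob. Feel of its rod: it starts somewhere from the inner click to short of the middle one; between clicks it slides with about 3 N and stays where left; within about 2.5 mm of the middle click it is drawn in; leaving a click takes 6 to 18 N.
- table_top: Round plywood table, 150 mm in diameter, its top 72 mm above the bench, with the duck blank screwed to it; origin on the spindle axis at bench height; -x points along the beak, z up. It turns about the spindle and starts 0.6 to 1.25 rad counter-clockwise (from above) of where it must go. With the brake free it turns with under 0.1 N m and stays where left; otherwise the brake drags on it.
- beak_tip (a point): Tip of the duck's beak, 66 mm from the spindle axis and 116 mm above the bench; axes as the table's.
- blank_centre (a point): Middle of the body of the duck blank, on the spindle axis, 94 mm above the bench (22 mm above the table): a band-sawn light wood duck with flat sides, 36 mm thick across y, its back about 40 mm above the table, 132 mm long along x with its beak to -x; the head rises to 59 mm above the table 25 to 50 mm in front of this point. Screwed to the table, it turns with it.
- mallet_small: Bystander: small walnut mallet standing on its head, 68 mm in diameter, 195 mm tall; origin at the centre of its underside.
- wax_tin: Bystander: round tin of wax with a red lid, 71 mm in diameter, 29 mm high; origin at the centre of its underside.
- pencil_mid (a point): Bystander: middle of a red pencil, 172 mm long, lying along its y axis.
- dividers: Bystander: steel dividers lying flat, 75 x 165 x 8 mm, long along y; origin at the centre of the underside.

How it is judged:
By the outcome, as a careful person would: the job done as asked, in the order asked, and still so for the second after the job is handed in, with the robot touching nothing.
It also fails if it takes over 51 s, if anything falls off the work surface, if the arm or the gripper's body presses on something with over 40 N, if the wrist force passes 120 N, or if a joint passes its speed limit or range.

ROBOT

A 6-joint arm with a two-finger parallel gripper is mounted at the origin on a cart in front of the work surface, level with it; the furniture and walls round the work are solid. World frame = base frame: x ahead of the robot, y to its left, z up, the work surface at z = 0. Lengths are in m, angles in rad, forces in N, time in s.
With the tool pointing down it reaches from about 0.375 to 0.925 m from the base axis. Payload 5.7 kg.
Tool frame: the origin (TCP) lies midway between the tips of the shut fingers; the grasp point (between the pads) lies manip.grasp_offset behind it (manip.grasp_offset is the distance from the TCP to the grasp point, in m); z points along the fingers, y is the line along which they close (so a half turn about z gives the same grasp; the last joint's range is limited). The gripper opens to 85 mm and grips with 20 to 120 N. Pads are 22 mm wide; open, the fingers measure 114 mm over their backs; the gripper's body (76 mm by 85 mm) begins 54 mm behind the grasp point. The pads swing forward as they close: fully open they stand 13 mm farther back than shut.
Start: joints at [-1.427, 0.359, 1.51, -0, 1.272, -0.115], TCP at [0.154, -0.58, 0.231] pointing down, gripper open.
Joint ranges: [-2.97, 2.97], [-1.01, 2.36], [0.21, 2.38], [-0.96, 4.11], [0.2, 2.71], [-2.98, 2.98]. Speed limits (rad/s): [2.39, 2.39, 3.14, 3.14, 3.14, 3.14].

INTERFACE

Orientations are given as [roll, pitch, yaw] about the fixed x, y, z axes, in that order (R = Rz(yaw) Ry(pitch) Rx(roll)).
In Python, from plant import manip, viewer, ticket gives the robot as it stands.
- The arm moves only by the tool apply_moves, never from a script. Its argument "increments" is a list of rows, each a list of 7 numbers: the shift along the world's x, y, z in cm, then the turn, a rotation vector about the world's x, y, z in rad, then the finger opening in cm, from 0 to 8.54. A call has 1 to 12 rows; each row shifts and turns the commanded pose from where the row before left it; what a row does not reach is not made up. A row lasts 1/10 s, in which the tool goes at most 50 mm and 8.59 degrees, less where a joint would pass 70% of its speed; a pose out of reach is approached as far as the arm can. A call with a gripper value outside its range is refused whole. The fingers move at their own pace and stop on an object; "squeeze" is the grip in N (left out, the last holds). Time passes only in rows, so rows that do not move let the fingers close. It gives the time, the measured TCP pose, the force, the opening and the grip force at its end, in the units of the state.
- manip.observe(): the state, without advancing time (a new reading comes with each control period).
- viewer.grab_frame(name): name is "side" or "top" or "wrist"; returns a dict with "color" (480x640x3 uint8, blue, green, red), "depth" (480x640 float32, m along the optical axis (not along the pixel's ray), 0 where there is no reading), "camera_matrix" (3x3 intrinsics, pixels), "R" (3x3) and "t" (3): a world point X has camera coordinates R X + t. Camera axes: x right, y down, z forward; pixel columns grow to the right and rows downward; lengths in m; the calibration is good to about 2 mm. The wrist camera is an equidistant fisheye: a pixel r from the principal point sees the ray r / f radians off the axis. A picture is of the moment at which its call begins.
- ticket.job_done(): hands the job in; it is judged then, once.
The state is a dict: "time_s": time; "qpos": joint angles; "qd": joint speeds; "joint_efforts": joint torques, N m; "position": TCP position; "tcp_rot": TCP orientation; "contact_force": force on the tool from outside, world axes, zero at the start; "moment": the same for the moment, N m; "width": finger opening in m; "gripper_force": force on a finger pad.
Only numpy, scipy, OpenCV 4.12 (cv2) and the standard library are available. Lean on these libraries where they do the work, as an engineer would, in place of code of your own. Each camera call takes 0.05 s, during which the arm holds its last target. There are 200 camera calls.

## Working session

There is one attempt and no reset: what is moved stays moved. The work goes in short steps, Python scripts to look and compute and a tool call to move; the robot and the scene stay as the last step left them, time stands still between calls to the robot, and variables do not carry over. Pictures are saved under pics/ and viewed, at most 10 in all, crops included, and the job is handed in when it is done.

Besides the shell and the picture viewer there is one more tool, called after ">>>" as a command line: name --pt "numbers of a row" for each row, then --argument value for the rest. apply_moves: Moves the arm, as the interface text tells. Its arguments: {"type":"object","properties":{"increments":{"type":"array","items":{"type":"array","items":{"type":"number"}}},"squeeze":{"type":"number"}},"required":["increments"]}

```bash
mkdir -p pics; ls; python3 - <<'E'
from plant import manip, viewer, ticket
import cv2,numpy as np,pickle
print(manip.observe(), manip.grasp_offset)
for n in ("top","side"):
    f=viewer.grab_frame(n); pickle.dump(f,open(n+".pkl","wb")); cv2.imwrite(f"pics/{n}0.png",f["color"])
    print(n,f["camera_matrix"],f["R"],f["t"])
E
```

```text
pics
{'time_s': 0.0, 'qpos': array([-1.42711473e+00,  3.59498491e-01,  1.51146361e+00, -1.09032452e-06,
        1.27248966e+00, -1.15083036e-01]), 'qd': array([-1.69696294e-03,  2.45717556e-05, -1.79266948e-03,  6.57960362e-04,
       -1.00734306e-03, -5.19359392e-04]), 'joint_efforts': array([-1.44572223e-03, -5.27630532e+01, -2.78626102e+01, -3.94364070e-04,
        1.33657854e-02, -9.24711998e-06]), 'position': array([ 0.15343396, -0.5793324 ,  0.2304456 ]), 'tcp_rot': array([-3.13974572e+00, -2.12445339e-04,  2.58764757e-01]), 'contact_force': array([ 0.34405929,  0.4813793 , -0.42281365]), 'moment': array([-0.02736885, -0.03325473, -0.01086185]), 'gripper_force': 0.0, 'width': 0.08521028492961333} 0.0187
top [[517.32254653   0.         315.35415204]
 [  0.         517.32254653 243.9474714 ]
 [  0.           0.           1.        ]] [[-0.01415369 -0.99951676  0.02767535]
 [-0.98238131  0.00874203 -0.18668298]
 [ 0.18635083 -0.02983    -0.98203031]] [-0.15764196  0.53499456  0.85385497]
side [[517.55890696   0.         322.757864  ]
 [  0.         517.55890696 234.49231176]
 [  0.           0.           1.        ]] [[-0.99981055 -0.00435297 -0.01897134]
 [ 0.01566891  0.39824402 -0.91714567]
 [ 0.01154753 -0.91726918 -0.39810037]] [0.4920602  0.14271404 0.756586  ]
```

View pics/top0.png

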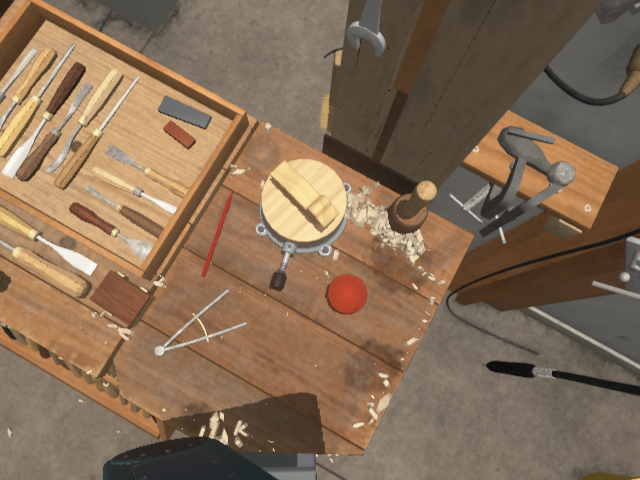

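View pics/side0.png

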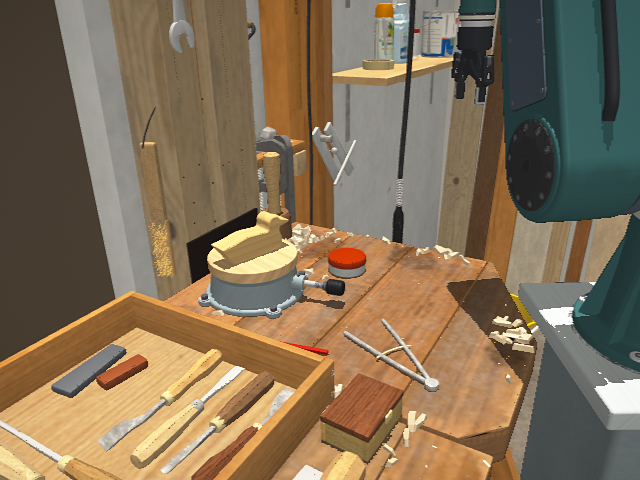

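The top view shows the table centred near pixel (303,203), beak about (330,222), knob (278,281) and bush about (289,250). In the side view the knob is at (335,288).

```bash
cat > h.py <<'E'
import numpy as np,cv2,pickle
def ray(f,u,v):
    K=f["camera_matrix"];R=f["R"];t=f["t"]
    d=R.T@np.linalg.inv(K)@np.array([u,v,1.]);return -R.T@t,d
def onz(f,u,v,z):
    c,d=ray(f,u,v);return c+d*(z-c[2])/d[2]
def proj(f,X):
    p=f["R"]@np.array(X)+f["t"];p=f["camera_matrix"]@p;return p[:2]/p[2]
def cloud(f):
    v,u=np.mgrid[:480,:640];d=f["depth"];K=f["camera_matrix"]
    P=np.stack([(u-K[0,2])*d/K[0,0],(v-K[1,2])*d/K[1,1],d],-1)
    return (P-f["t"])@f["R"]
E
python3 - <<'E'
from h import *
f=pickle.load(open("top.pkl","rb"));s=pickle.load(open("side.pkl","rb"))
C=cloud(f);hsv=cv2.cvtColor(f["color"],cv2.COLOR_BGR2HSV)
roi=np.zeros((480,640),bool);roi[140:300,240:360]=1
# table top edge: points with z .066-.078
m=roi&(abs(C[...,2]-.072)<.005)&(f["depth"]>0)&(hsv[...,1]>60)
mm=cv2.morphologyEx(m.astype(np.uint8),cv2.MORPH_OPEN,np.ones((3,3)))
u=np.argwhere(mm>0)[:,::-1];P=np.array([onz(f,a,b,.072)[:2] for a,b in u],np.float32)
c,r=cv2.minEnclosingCircle(P);print("table",c,r,len(P))
# duck top
for lo,hi in((.103,.120),(.12,.14)):
    d=roi&(C[...,2]>lo)&(C[...,2]<hi)&(hsv[...,1]>60);print("duck",lo,d.sum(),C[d].mean(0))
    q=C[d][:,:2];print(cv2.minAreaRect(q.astype(np.float32)))
for n,g,R in(("top",f,(265,290,265,305)),("side",s,(270,305,315,350))):
    k=np.zeros((480,640),bool);k[R[0]:R[1],R[2]:R[3]]=1
    dm=k&(g["color"].max(-1)<60);uv=np.argwhere(dm)[:,::-1]
    rect=cv2.minAreaRect(uv.astype(np.float32));print(n,dm.sum(),rect, onz(g,*rect[0],.03), cloud(g)[dm].mean(0))
cv2.imwrite("pics/crop.png",np.hstack([cv2.resize(f["color"][150:300,240:365],None,fx=3.2,fy=3.2,interpolation=cv2.INTER_CUBIC),cv2.resize(s["color"][200:350,230:355],None,fx=3.2,fy=3.2,interpolation=cv2.INTER_CUBIC)]))
# red tin, pencil, dividers
for n,R in(("tin",(260,330,320,375)),("pencil",(185,285,195,240))):
    k=np.zeros((480,640),bool);k[R[0]:R[1],R[2]:R[3]]=1
    d=k&(hsv[...,1]>180)&((hsv[...,0]<6)|(hsv[...,0]>174));print(n,d.sum(),C[d].mean(0),C[d].min(0),C[d].max(0))
d=np.zeros((480,640),bool);d[170:240,370:450]=1;d&=C[...,2]>.05;print("mallet",C[d].mean(0),C[d].min(0),C[d].max(0))
d=np.zeros((480,640),bool);d[100:190,320:440]=1;d&=(C[...,2]>.1);q=C[d];print("post",q.min(0),q.max(0),)
E
```

```text
table (0.629782497882843, -0.1674327254295349) 0.10542543232440948 3783
duck 0.103 1169 [ 0.62127873 -0.13225263  0.11057067]
((0.6486589908599854, -0.18623653054237366), (0.1328350454568863, 0.1521206498146057), 42.98362731933594)
duck 0.12 544 [ 0.57616259 -0.17433978  0.12750047]
((0.5764012932777405, -0.17499732971191406), (0.04235277697443962, 0.036624979227781296), 42.74726104736328)
top 3 ((274.5206298828125, 286.95361328125), (9.848857879638672, 0.10153484344482422), 23.96249008178711) [ 0.46081583 -0.09131345  0.03      ] [ 0.4595887  -0.09299323  0.03512986]
side 226 ((333.84619140625, 286.7692565917969), (21.1805419921875, 14.512594223022461), 11.309932708740234) [ 0.47404972 -0.09545967  0.03      ] [ 0.4723639  -0.08434611  0.03436341]
tin 1149 [ 0.44721502 -0.21888038  0.03188486] [ 0.36422086 -0.25333783  0.02402981] [ 0.48112055 -0.13677222  0.94274864]
pencil 255 [0.55759756 0.01614759 0.01124638] [ 0.36422086 -0.13677222  0.00260736] [0.64443305 0.04065664 0.94274864]
mallet [ 0.60087976 -0.32717828  0.11820053] [ 0.36422086 -0.37728331  0.05007299] [ 0.66871714 -0.13677222  0.94274864]
post [ 0.36422086 -0.37449717  0.1000088 ] [ 0.77847296 -0.13677222  0.94274864]
```

View pics/crop.png

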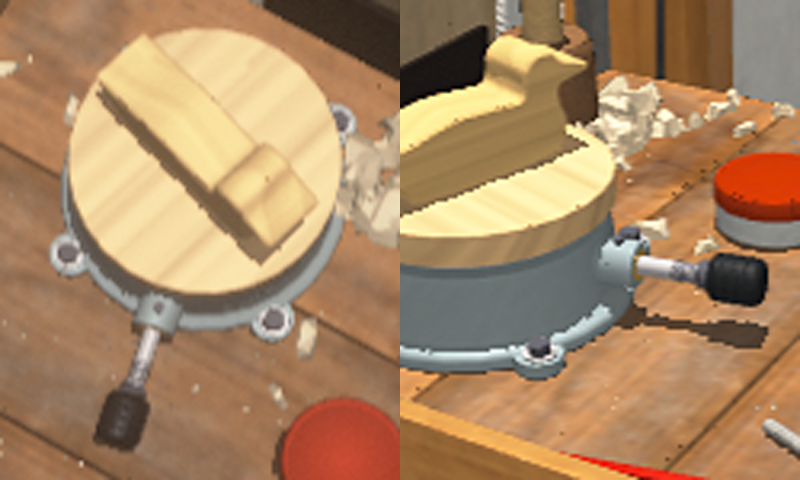

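The crop shows the knob centre at about px (278,280), the bush at (289,247) and the rod direction clearly. The beak points to px (336,214).

```bash
python3 - <<'E'
from h import *
from scipy.optimize import least_squares
f=pickle.load(open("top.pkl","rb"));s=pickle.load(open("side.pkl","rb"))
C=cloud(f);hsv=cv2.cvtColor(f["color"],cv2.COLOR_BGR2HSV)
m=np.zeros((480,640),np.uint8);m[150:260,255:352]=((hsv[...,2]>150)&(hsv[...,1]>50)&(hsv[...,0]<30))[150:260,255:352]
n,l,st,_=cv2.connectedComponentsWithStats(m);m=(l==1+st[1:,4].argmax()).astype(np.uint8)
h=cv2.findContours(m,0,1)[0][0][:,0]
P=np.array([onz(f,a,b,.072)[:2] for a,b in h])
r=least_squares(lambda x:np.hypot(*(P-x[:2]).T)-x[2],[.63,-.16,.075],loss="soft_l1",f_scale=.001);c=r.x[:2];print("axis",r.x,np.median(abs(r.fun)))
k=np.zeros((480,640),bool);k[262:298,262:295]=1
dm=k&(f["color"].max(-1)<75)
rect=cv2.minAreaRect(np.argwhere(dm)[:,::-1].astype(np.float32));print(dm.sum(),rect)
kn=onz(f,*rect[0],.034);print("knob",kn, C[dm].mean(0))
k=np.zeros((480,640),bool);k[270:305,310:355]=1;dm=k&(s["color"].max(-1)<75);r2=cv2.minAreaRect(np.argwhere(dm)[:,::-1].astype(np.float32));print(r2,onz(s,*r2[0],.033))
# triangulate
A=[];b=[]
for g,uv in((f,rect[0]),(s,r2[0])):
    o,d=ray(g,*uv);d/=np.linalg.norm(d);M=np.eye(3)-np.outer(d,d);A.append(M);b.append(M@o)
X=np.linalg.lstsq(np.vstack(A),np.hstack(b),rcond=None)[0];print("tri",X)
v=c-X[:2];L=np.hypot(*v);print("dist knob-axis",L,"yaw",np.arctan2(v[1],v[0]), "unit",v/L,"bush",c-.092*v/L)
# duck body top & yaw
rr=np.zeros((480,640),bool);rr[150:245,258:350]=1
ok=rr&(np.hypot(C[...,0]-c[0],C[...,1]-c[1])<.072)
for lo,hi in((.104,.117),(.122,.14)):
    q=C[ok&(C[...,2]>lo)&(C[...,2]<hi)];R=cv2.minAreaRect(q[:,:2].astype(np.float32));print(len(q),q.mean(0),R, np.arctan2(*(q.mean(0)[:2]-c)[::-1]))
q=C[ok&(C[...,2]>.122)];
b=q.mean(0)[:2]-c;print("beak dir",np.arctan2(-b[1],-b[0]))
E
```

```text
axis [ 0.62044106 -0.14510426  0.08625574] 0.005425261339833565
165 ((277.70001220703125, 280.8999938964844), (13.281564712524414, 16.443843841552734), 18.434947967529297)
knob [ 0.47101441 -0.09709602  0.034     ] [ 0.47027856 -0.09716042  0.03823151]
((331.5000305175781, 287.5), (38.696197509765625, 28.153223037719727), 10.007980346679688) [ 0.47789529 -0.08782819  0.033     ]
tri [ 0.47484365 -0.09699884  0.02738799]
dist knob-axis 0.15333863416511342 yaw -0.31910842109149945 unit [ 0.9495155  -0.31372012] bush [ 0.53308563 -0.11624201]
1107 [ 0.62326558 -0.13001806  0.11034249] ((0.6164330840110779, -0.13769003748893738), (0.11378772556781769, 0.037149861454963684), 42.98362731933594) 1.3857136184582877
470 [ 0.57778803 -0.1727071   0.12849568] ((0.5776858925819397, -0.17349039018154144), (0.03890982270240784, 0.03680424392223358), 40.57038879394531) -2.56722454372218
beak dir 0.574368109867613
```

```bash
python3 - <<'E'
from h import *
from scipy.optimize import least_squares
f=pickle.load(open("top.pkl","rb"))
C=cloud(f);hsv=cv2.cvtColor(f["color"],cv2.COLOR_BGR2HSV)
print("px centre",onz(f,304.05,200.6,.072))
m=np.zeros((480,640),bool);m[150:260,255:352]=1
m&=(abs(C[...,2]-.072)<.006)&(hsv[...,2]>140)&(hsv[...,1]>40)
P=np.array([onz(f,b,a,.072)[:2] for a,b in np.argwhere(m)])
c0=onz(f,304.05,200.6,.072)[:2]
c=c0
for _ in range(5):
    P2=P[np.hypot(*(P-c).T)<.080];d=P2-c;a=np.arctan2(d[:,1],d[:,0]);rr=np.hypot(*d.T)
    E=[]
    for i in np.linspace(-np.pi,np.pi,60):
        w=abs(np.angle(np.exp(1j*(a-i))))<.06
        if w.any() and rr[w].max()>.068:E.append(P2[w][rr[w].argmax()])
    E=np.array(E);r=least_squares(lambda x:np.hypot(*(E-x[:2]).T)-.0745,c,loss="soft_l1",f_scale=.001);c=r.x
print("axis",c,len(E),np.median(abs(r.fun)))
# bush/rod line: centre pixels
for px in((289,247),(287.5,252.5),(284.5,262)):print(px,onz(f,*px,.03)[:2])
for kn in((.4715,-.0965),(.4745,-.097)):
    v=c-kn;L=np.hypot(*v);print("L",L,"yaw",np.arctan2(v[1],v[0]),v/L,"bush",c-.092*v/L,"out",L-.092)
ok=np.zeros((480,640),bool);ok[150:245,258:350]=1
ok&=np.hypot(C[...,0]-c[0],C[...,1]-c[1])<.072
q=C[ok&(C[...,2]>.104)][:,:2];R=cv2.minAreaRect(q.astype(np.float32));print(R,c)
print("lines",cv2.fitLine(q.astype(np.float32),cv2.DIST_L2,0,.01,.01).ravel())
E
```

```text
px centre [ 0.60642571 -0.14462596  0.072     ]
axis [ 0.60902082 -0.14411835] 56 0.00023482217420722068
(289, 247) [ 0.53227741 -0.11717345]
(287.5, 252.5) [ 0.52230115 -0.1144473 ]
(284.5, 262) [ 0.50517464 -0.10903729]
L 0.14553172326578198 yaw -0.3333416219972625 [ 0.94495423 -0.32720253] bush [ 0.52208503 -0.11401572] out 0.05353172326578198
L 0.14253416860544743 yaw -0.336913618509896 [ 0.94377944 -0.33057581] bush [ 0.52219311 -0.11370537] out 0.05053416860544743
((0.6094660758972168, -0.14418315887451172), (0.1328350454568863, 0.037149861454963684), 42.98362731933594) [ 0.60902082 -0.14411835]
lines [ 0.73989594  0.6727214   0.6065717  -0.14546633]
```

>>> apply_moves --pt "2.2 3.4 0 0 0 -0.05 5" --pt "2.2 3.4 0 0 0 -0.05 5" --pt "2.2 3.4 0 0 0 -0.05 5" --pt "2.2 3.4 0 0 0 -0.05 5" --pt "2.2 3.4 0 0 0 -0.05 5" --pt "2.2 3.4 0 0 0 -0.05 5" --pt "2.2 3.4 0 0 0 -0.05 5" --pt "2.2 3.4 0 0 0 -0.05 5" --pt "2.2 3.4 -1 0 0 -0.05 5" --pt "2.2 3.4 -2 0 0 -0.05 5" --pt "2.2 3.4 -2 0 0 -0.05 5" --pt "2.2 3.4 -2 0 0 -0.04 5" --squeeze 40

```text
time_s: 1.3
position: [0.4181, -0.1705, 0.1606]
tcp_rot: [3.142, -0.0, -0.333]
contact_force: [1.3, -1.0, -0.4]
width: 0.0499
gripper_force: 0.0
```

>>> apply_moves --pt "2.7 3.7 -2 0 0 0 5" --pt "2.7 3.7 -3 0 0 0 5" --pt "0 0 -1 0 0 0 5" --pt "0 0 0 0 0 0 5"

```text
time_s: 1.7
position: [0.4678, -0.0999, 0.1021]
tcp_rot: [3.141, 0.004, -0.328]
contact_force: [-1.1, 0.1, -0.3]
width: 0.0498
gripper_force: 0.0
```

```bash
python3 - <<'E'
from h import *
from plant import manip, viewer
f=viewer.grab_frame("wrist");print(manip.observe()["position"])
pickle.dump(f,open("w.pkl","wb"));cv2.imwrite("pics/w1.png",f["color"])
K=f["camera_matrix"];print(K)
def pf(X):
    p=f["R"]@np.array(X)+f["t"];th=np.arctan2(np.hypot(p[0],p[1]),p[2]);r=K[0,0]*th/np.hypot(p[0],p[1]);return K[:2,2]+r*p[:2]
for n,X in dict(knob=(.472,-.0967,.03),knobtop=(.472,-.0967,.0425),bush=(.522,-.114,.03),axis=(.609,-.1442,.072)).items():print(n,pf(X))
E
```

```text
[ 0.46814409 -0.10094502  0.10318881]
[[371.64829954   0.         315.34860352]
 [  0.         371.64829954 246.28828408]
 [  0.           0.           1.        ]]
knob [310.60534076 255.00825004]
knobtop [310.3527623  262.34791402]
bush [310.70248374 168.47519311]
axis [310.61399414 -12.90999845]
```

View pics/w1.png

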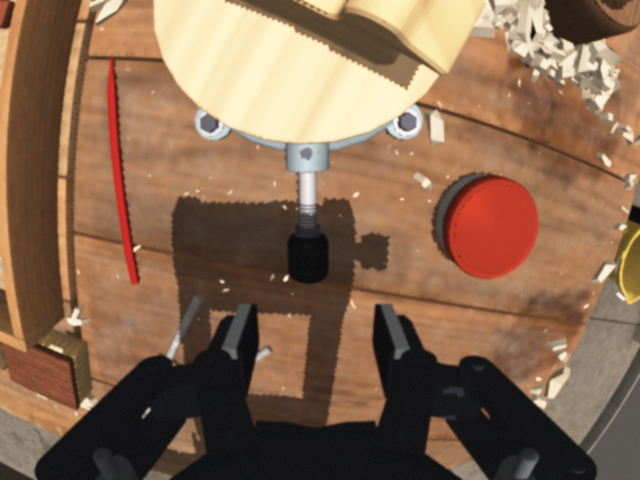

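The knob is at px (308,255) against a predicted 310, within about 1 mm, and the rod line is vertical in the image. I'll descend, then grip.

>>> apply_moves --pt "0 0.1 -3 0 0 0 5" --pt "0 0 -3 0 0 0 5" --pt "0 0 -2.8 0 0 0 5" --pt "0 0 0 0 0 0 5" --pt "0 0 0 0 0 0 5"

```text
time_s: 2.25
position: [0.469, -0.1013, 0.0167]
tcp_rot: [3.142, 0.0, -0.333]
contact_force: [-0.1, -0.2, 0.0]
width: 0.0497
gripper_force: 0.0
```

>>> apply_moves --pt "0 0 0 0 0 0 2" --pt "0 0 0 0 0 0 2" --pt "0 0 0 0 0 0 2" --pt "0 0 0 0 0 0 2" --pt "0 0 0 0 0 0 2"

```text
time_s: 2.75
position: [0.4715, -0.0972, 0.0182]
tcp_rot: [-3.136, -0.004, -0.334]
contact_force: [6.4, 21.8, 9.9]
width: 0.0234
gripper_force: 38.7
```

>>> apply_moves --pt "0 0 0 0 0 0 4.5" --pt "0 0 0 0 0 0 4.5" --pt "0.2 0.42 -0.6 0 0 0 4.5" --pt "0 0 0 0 0 0 4.5" --pt "0 0 0 0 0 0 4.5"

```text
time_s: 3.25
position: [0.471, -0.096, 0.0097]
tcp_rot: [-3.142, 0.001, -0.331]
contact_force: [1.0, 0.6, 0.3]
width: 0.045
gripper_force: 0.0
```

>>> apply_moves --pt "0 0 0 0 0 0 2" --pt "0 0 0 0 0 0 2" --pt "0 0 0 0 0 0 2" --pt "0 0 0 0 0 0 2" --pt "0 0 0 0 0 0 2"

```text
time_s: 3.75
position: [0.4711, -0.096, 0.0099]
tcp_rot: [-3.142, 0.0, -0.331]
contact_force: [-0.2, 0.3, 1.7]
width: 0.0236
gripper_force: 39.1
```

>>> apply_moves --pt "-0.095 0.033 0 0 0 0 2" --pt "-0.095 0.033 0 0 0 0 2" --pt "0 0 0 0 0 0 2" --squeeze 60

```text
time_s: 4.05
position: [0.4705, -0.0958, 0.01]
tcp_rot: [-3.142, -0.002, -0.331]
contact_force: [3.1, -0.7, -1.1]
width: 0.023
gripper_force: 58.9
```

>>> apply_moves --pt "-0.095 0.033 0 0 0 0 2" --pt "-0.095 0.033 0 0 0 0 2" --pt "0 0 0 0 0 0 2"

```text
time_s: 4.35
position: [0.4682, -0.095, 0.01]
tcp_rot: [-3.142, -0.002, -0.331]
contact_force: [4.0, -1.6, -0.3]
width: 0.0232
gripper_force: 59.0
```

>>> apply_moves --pt "-0.095 0.033 0 0 0 0 2" --pt "0 0 0 0 0 0 2"

```text
time_s: 4.55
position: [0.4667, -0.0945, 0.01]
tcp_rot: [-3.142, -0.001, -0.331]
contact_force: [3.5, -2.0, 0.5]
width: 0.0232
gripper_force: 59.1
```

>>> apply_moves --pt "-0.095 0.033 0 0 0 0 2" --pt "0 0 0 0 0 0 2"

```text
time_s: 4.75
position: [0.4655, -0.0941, 0.01]
tcp_rot: [-3.142, -0.0, -0.331]
contact_force: [2.2, -3.0, 1.2]
width: 0.023
gripper_force: 59.2
```

>>> apply_moves --pt "-0.095 0.033 0 0 0 0 2" --pt "0 0 0 0 0 0 2"

```text
time_s: 4.95
position: [0.4643, -0.0937, 0.01]
tcp_rot: [-3.142, 0.0, -0.331]
contact_force: [2.9, -3.3, 1.9]
width: 0.023
gripper_force: 59.2
```

>>> apply_moves --pt "-0.095 0.033 0 0 0 0 2" --pt "0 0 0 0 0 0 2"

```text
time_s: 5.15
position: [0.4633, -0.0933, 0.0099]
tcp_rot: [-3.142, 0.0, -0.331]
contact_force: [3.1, -3.0, 1.7]
width: 0.023
gripper_force: 59.3
```

>>> apply_moves --pt "-0.095 0.033 0 0 0 0 2" --pt "0 0 0 0 0 0 2"

```text
time_s: 5.35
position: [0.4623, -0.093, 0.0099]
tcp_rot: [-3.142, 0.0, -0.331]
contact_force: [1.8, -2.9, 3.1]
width: 0.023
gripper_force: 59.4
```

>>> apply_moves --pt "-0.095 0.033 0 0 0 0 2" --pt "0 0 0 0 0 0 2"

```text
time_s: 5.55
position: [0.4609, -0.0925, 0.0098]
tcp_rot: [-3.142, 0.001, -0.331]
contact_force: [0.5, -3.5, 5.3]
width: 0.0227
gripper_force: 59.6
```

>>> apply_moves --pt "-0.095 0.033 0 0 0 0 2" --pt "0 0 0 0 0 0 2"

```text
time_s: 5.75
position: [0.4589, -0.0918, 0.0098]
tcp_rot: [-3.142, 0.003, -0.331]
contact_force: [-1.9, -3.1, 8.3]
width: 0.023
gripper_force: 59.9
```

>>> apply_moves --pt "-0.095 0.033 0 0 0 0 2" --pt "0 0 0 0 0 0 2"

```text
time_s: 5.95
position: [0.4582, -0.0915, 0.0098]
tcp_rot: [3.142, 0.003, -0.331]
contact_force: [-0.3, -2.1, 6.1]
width: 0.0231
gripper_force: 59.8
```

>>> apply_moves --pt "-0.095 0.033 0 0 0 0 2" --pt "0 0 0 0 0 0 2"

```text
time_s: 6.15
position: [0.4579, -0.0914, 0.0099]
tcp_rot: [-3.142, 0.001, -0.331]
contact_force: [-0.0, -2.8, 5.5]
width: 0.023
gripper_force: 59.6
```

>>> apply_moves --pt "-0.095 0.033 0 0 0 0 2" --pt "0 0 0 0 0 0 2"

```text
time_s: 6.35
position: [0.4576, -0.0913, 0.0099]
tcp_rot: [-3.142, 0.0, -0.331]
contact_force: [0.6, -3.3, 5.3]
width: 0.0234
gripper_force: 59.5
```

>>> apply_moves --pt "-0.05 0.016 0 0 0 0 2" --pt "0 0 0 0 0 0 2"

```text
time_s: 6.55
position: [0.4576, -0.0913, 0.0099]
tcp_rot: [-3.142, -0.001, -0.331]
contact_force: [3.3, -2.8, 3.4]
width: 0.0228
gripper_force: 59.4
```

>>> apply_moves --pt "0.1 -0.033 0 0 0 0 2" --pt "0 0 0 0 0 0 2" --pt "0 0 0 0 0 0 2"

```text
time_s: 6.85
position: [0.4576, -0.0913, 0.0098]
tcp_rot: [-3.142, 0.002, -0.331]
contact_force: [1.0, -3.4, 7.1]
width: 0.0232
gripper_force: 59.7
```

>>> apply_moves --pt "0 0 0 0 0 0 5" --pt "0 0 0 0 0 0 5" --pt "0 0 0 0 0 0 5" --pt "0 0 2.5 0 0 0 5" --pt "0 0 4 0 0 0 5" --pt "0 0 4 0 0 0 6" --pt "0 0 4 0 0 0 7" --pt "0 0 3 0 0 0 7" --pt "0 0 0 0 0 0 7"

```text
time_s: 7.75
position: [0.4607, -0.0921, 0.1886]
tcp_rot: [-3.141, -0.007, -0.331]
contact_force: [0.4, -0.6, -0.0]
width: 0.07
gripper_force: 0.0
```

>>> apply_moves --pt "1.7 -0.6 0 0 0 0.12 7" --pt "1.7 -0.6 0 0 0 0.12 7" --pt "1.7 -0.6 0 0 0 0.12 7" --pt "1.7 -0.6 0 0 0 0.12 7" --pt "1.7 -0.6 0 0 0 0.12 7" --pt "1.7 -0.6 0 0 0 0.12 7" --pt "1.7 -0.6 0 0 0 0.12 7" --pt "1.7 -0.6 0 0 0 0.12 7" --pt "1.2 -0.4 0 0 0 0.12 7" --pt "0 0 0 0 0 0 7" --pt "0 0 0 0 0 0 7"

```text
time_s: 8.85
position: [0.6051, -0.143, 0.1834]
tcp_rot: [-3.139, 0.001, 0.746]
contact_force: [-0.6, -0.6, -0.1]
width: 0.0698
gripper_force: 0.0
```

```bash
python3 - <<'E'
from h import *
from plant import manip, viewer
f=viewer.grab_frame("wrist");o=manip.observe();print(o["position"],o["tcp_rot"])
cv2.imwrite("pics/w2.png",f["color"])
K=f["camera_matrix"]
def pf(X):
    p=f["R"]@np.array(X)+f["t"];th=np.arctan2(np.hypot(p[0],p[1]),p[2]);r=K[0,0]*th/np.hypot(p[0],p[1]);return (K[:2,2]+r*p[:2]).round(1)
d=np.array([np.cos(.75),np.sin(.75)]);n=np.array([-d[1],d[0]]);c=np.array([.609,-.1442])
for a in(-.066,0,.06):
  for b in(-.018,.018): print(a,b,pf([*(c+a*d+b*n),.112 if a>-.01 else .116]))
t=viewer.grab_frame("top");s=viewer.grab_frame("side")
k=s["color"][250:310,290:370];cv2.imwrite("pics/s2.png",s["color"]);pickle.dump((t,s),open("ts2.pkl","wb"))
E
```

```text
[ 0.60494654 -0.14293383  0.18376423] [-3.13894141e+00  1.19967851e-03  7.46014709e-01]
-0.066 -0.018 [350.  352.4]
-0.066 0.018 [297.  352.7]
0 -0.018 [353.1 259.6]
0 0.018 [294.6 259.8]
0.06 -0.018 [355.3 161.4]
0.06 0.018 [292.6 161.5]
```

View pics/w2.png

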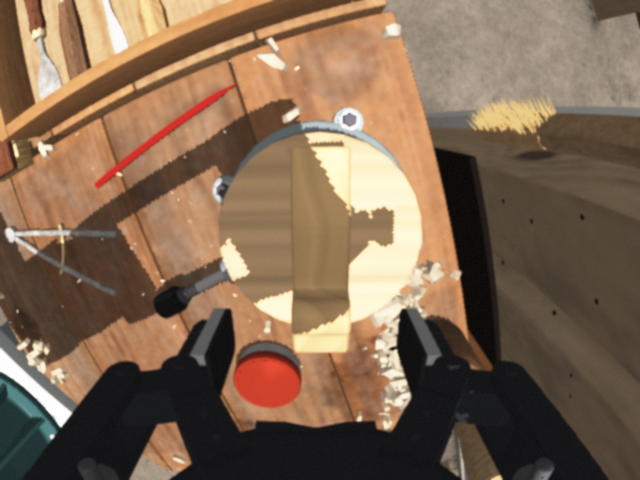

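Duck edges are at px x = 292–351, vertical, so the tool is parallel and about 1 mm off centre. I'll descend and grip.

>>> apply_moves --pt "0.35 -0.07 -2.5 0 0 0.004 7" --pt "0 0 -3 0 0 0 7" --pt "0 0 -2.5 0 0 0 7" --pt "0 0 -2 0 0 0 7" --pt "0 0 0 0 0 0 7" --pt "0 0 0 0 0 0 7" --squeeze 25

```text
time_s: 9.6
position: [0.6095, -0.1441, 0.0851]
tcp_rot: [-3.141, 0.0, 0.752]
contact_force: [-0.2, 0.2, -0.1]
width: 0.0699
gripper_force: 0.0
```

>>> apply_moves --pt "-0.1 0.04 -0.3 0 0 0 7" --pt "0 0 0 0 0 0 7" --pt "0 0 0 0 0 0 3.3" --pt "0 0 0 0 0 0 3.3" --pt "0 0 0 0 0 0 3.3" --pt "0 0 0 0 0 0 3.3" --pt "0 0 0 0 0 0 3.3" --pt "0 0 0 0 0 0 3.3"

```text
time_s: 10.4
position: [0.6088, -0.1435, 0.0825]
tcp_rot: [-3.141, -0.0, 0.753]
contact_force: [-2.6, 2.2, 4.9]
width: 0.0351
gripper_force: 28.1
```

>>> apply_moves --pt "0 0 0 0 0 -0.05 3.3" --pt "0 0 0 0 0 -0.05 3.3" --pt "0 0 0 0 0 -0.05 3.3" --pt "0 0 0 0 0 -0.05 3.3" --pt "0 0 0 0 0 -0.05 3.3" --pt "0 0 0 0 0 -0.05 3.3" --pt "0 0 0 0 0 0 3.3"

```text
time_s: 11.1
position: [0.6087, -0.1433, 0.0826]
tcp_rot: [-3.141, -0.0, 0.451]
contact_force: [-2.6, 1.9, 6.2]
width: 0.0358
gripper_force: 28.2
```

>>> apply_moves --pt "0 0 0 0 0 -0.07 3.3" --pt "0 0 0 0 0 -0.07 3.3" --pt "0 0 0 0 0 -0.07 3.3" --pt "0 0 0 0 0 -0.07 3.3" --pt "0 0 0 0 0 -0.07 3.3" --pt "0 0 0 0 0 -0.07 3.3" --pt "0 0 0 0 0 -0.07 3.3" --pt "0 0 0 0 0 -0.07 3.3" --pt "0 0 0 0 0 -0.07 3.3" --pt "0 0 0 0 0 -0.07 3.3" --pt "0 0 0 0 0 -0.07 3.3" --pt "0 0 0 0 0 -0.015 3.3"

```text
time_s: 12.3
position: [0.6086, -0.1427, 0.0825]
tcp_rot: [-3.14, 0.001, -0.334]
contact_force: [-1.7, 5.2, 6.7]
width: 0.0357
gripper_force: 28.2
```

>>> apply_moves --pt "0 0 0 0 0 0 3.3" --pt "0 0 0 0 0 0 3.3" --pt "0 0 0 0 0 0 3.3"

```text
time_s: 12.6
position: [0.6086, -0.1427, 0.0825]
tcp_rot: [-3.14, 0.001, -0.332]
contact_force: [-1.0, 5.7, 6.9]
width: 0.0357
gripper_force: 28.2
```

>>> apply_moves --pt "0 0.1 0 0 0 0.004 3.3" --pt "0 0 0 0 0 0 3.3" --pt "0 0 0 0 0 0 7" --pt "0 0 0 0 0 0 7" --pt "0 0 0 0 0 0 7" --pt "0 0 3 0 0 0 7" --pt "0 0 4 0 0 0 7" --pt "0 0 4 0 0 0 7" --pt "0 0 4 0 0 0 7" --pt "0 0 0 0 0 0 7" --pt "0 0 0 0 0 0 7"

```text
time_s: 13.7
position: [0.6096, -0.1431, 0.233]
tcp_rot: [-3.142, -0.003, -0.328]
contact_force: [0.4, 0.0, -0.4]
width: 0.0698
gripper_force: 0.0
```

```bash
python3 - <<'E'
from h import *
from plant import manip, viewer
f=viewer.grab_frame("wrist");o=manip.observe();print(o["position"],o["tcp_rot"])
t=viewer.grab_frame("top");s=viewer.grab_frame("side");pickle.dump((f,t,s),open("c3.pkl","wb"))
cv2.imwrite("pics/c3.png",np.hstack([f["color"][60:480,100:500],cv2.resize(s["color"][190:330,220:350],(390,420))]))
E
```

```text
[ 0.60855787 -0.1427469   0.2314651 ] [-3.14149303e+00  3.94452511e-04 -3.28218523e-01]
```

View pics/c3.png

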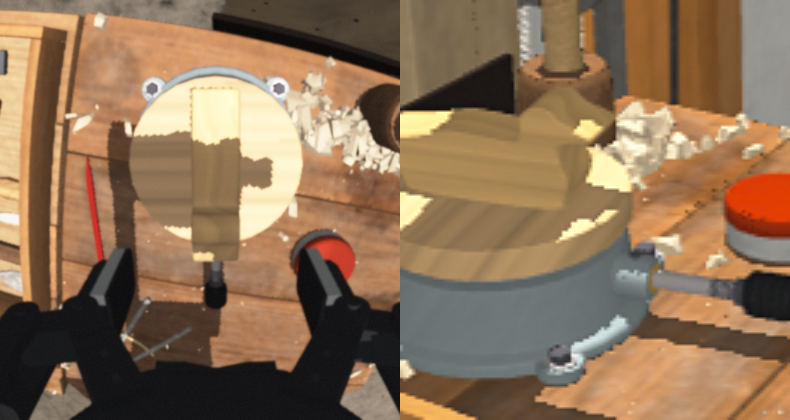

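Duck midline is at crop x≈216 and vertical, knob at 215 and bolts symmetric about 216.5, so it looks aligned. One numeric check before handing in.

```bash
python3 - <<'E'
from h import *
f,t,s=pickle.load(open("c3.pkl","rb"))
K=f["camera_matrix"];R=f["R"];T=f["t"]
v,u=np.mgrid[:480,:640];x=(u-K[0,2]);y=(v-K[1,2]);r=np.hypot(x,y)+1e-9;th=r/K[0,0]
d=f["depth"];C=(np.stack([np.tan(th)*x/r*d,np.tan(th)*y/r*d,d],-1)-T)@R
A=np.hypot(C[...,0]-.6087,C[...,1]+.143)
q=C[(A<.075)&(C[...,2]>.102)&(C[...,2]<.14)&(v<330)][:,:2].astype(np.float32)
rc=cv2.minAreaRect(q);print("duck",rc)
a=np.deg2rad(rc[2]);print("yaws",a,a-np.pi/2)
k=np.zeros((480,640),bool);k[315:375,295:335]=1;k&=(f["color"].max(-1)<70)&(C[...,2]>.025)&(C[...,2]<.06)
kc=C[k].mean(0);print("knob",kc,k.sum(), cv2.minAreaRect(C[k][:,:2].astype(np.float32)))
c=np.array(rc[0]);w=c-kc[:2];print("needed",np.arctan2(w[1],w[0]),np.hypot(*w))
E
```

```text
duck ((0.6091382503509521, -0.14162121713161469), (0.036403097212314606, 0.1322988122701645), 70.95425415039062)
yaws 1.2383853532211682 -0.3324109735737284
knob [ 0.46603745 -0.09238865  0.03790198] 620 ((0.46732133626937866, -0.09330153465270996), (0.02340661734342575, 0.046113137155771255), 67.11729431152344)
needed -0.33135646469422775 0.15133302769905482
```

```bash
python3 -c "
from plant import ticket
print(ticket.job_done())"
```

```text
the job is handed in; nothing more can be done
None
```

The job is handed in. The rod went into the middle click by feel (about 14 mm out), and the beak was turned to within about 0.1° of the knob by wrist camera. The arm let go and stood clear, at about 14 s of the 51 s; I didn't look at the mallet, tin, pencil and dividers again at the end.

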